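# Open the projector's filter compartment

## Task

The projector's dust filter is due for a change. With the fingertips press the snap tab behind the filter cover right in, keep it in and push the cover straight ahead out of its rails, until the old filter is wholly uncovered and the cover lies flat on the projector's top. Only press and push: do not pick the cover up, do not shove the projector along, leave the mug, the remote control and the spare filter alone, and let the tab spring back out.

Things in the scene. Friction and masses are not known exactly. Their poses are not given: they have to be found in the camera images.
- projector: Projector, light grey shell 290 x 230 x 82 mm, 3.4 kg, loose on rubber feet (slides if shoved hard). Origin on the desk under its centre, x ahead to the lens face (away from the sitter), y left, z up; positions below are in this frame, mm. Flat top at z = 82. The filter cover sits on the rear half of the top; ahead of it (x = 4 to 140) the top is smooth.
- filter_well (a point): Centre of the filter well, at the height of the top: projector (-48, 0, 82). Well x = -84 to -12, y = -40 to 40, 16 mm deep, the old pleated filter on its floor, hidden under the cover at first. Beside it two rails (y = +-62 to +-75, x = -92 to -30, 8.5 mm high) whose lips hold the cover's side flanges down; they stop it sideways and backward and are open ahead.
- filter_cover: Loose hollow grey cover with slots in its top, 88 (x) x 120 (y) x 16 mm, 50 to 100 g, with flanges 6 mm wide, 4 mm high along both sides. Origin: centre of its underside, axes as the projector's. Seated: projector (-40, 0, 82), play 2 mm. It leaves only by sliding to +x: 54 mm to leave the rails, 72 mm to uncover the well; at 180 mm it would tip over the far edge.
- cover_rear_left (a point): Left (+y) lower corner of the cover's upright rear wall (the face to push): 44 mm behind, 60 mm left of the cover's origin. The wall is at projector x = -84 when seated and reaches 16 mm above the projector's top; its middle 48 mm begins 4.5 mm above the top.
- cover_rear_right (a point): Right (-y) lower corner of the cover's rear wall: 44 mm behind, 60 mm right of the cover's origin.
- snap_tab (a joint): Snap tab travel: 0 = out, 0.007 m = in, on its stop. Goes straight down on a spring (3.2 N at first, 6.3 N at the stop) and springs back when let go. Its nose, hidden inside the cover's rear wall, blocks the cover; in by over 5 mm, the cover slides. Keep it in till the cover has moved 15 mm: a fingertip holding it down and moving ahead meets the rear wall and pushes it.
- tab_top (a point): Centre of the ribbed top face of the snap tab, a raised shell-coloured paddle 38 (x) x 36 (y) mm behind the cover's rear wall; moves with it. Out: projector (-106, 0, 93), 11 mm above the projector's top; on its stop 4 mm above it. It ends 3 mm short of the rear wall (x = -87). Nothing beside it stands higher than the 8.5 mm rails.
- spare_filter: New filter cassette, dark frame, light pleats, 56 x 76 x 12 mm, loose on the desk left or right of the projector; origin under its centre. Leave alone.
- white_mug: White mug, 81 mm across, 94 mm high, loose on the desk on the side without the spare filter; origin under the middle of mug and handle together. Leave alone.
- remote: White remote control, 145 x 45 x 18 mm, loose on the desk left of the projector; origin under its centre. Leave alone.

How it is judged:
By the outcome, as a careful person would: the job done as asked, in the order asked, and still so for the second after the job is handed in, with the robot touching nothing.
It also fails if it takes over 38 s, if anything falls off the work surface, if the arm or the gripper's body presses on something with over 40 N, if the wrist force passes 120 N, or if a joint passes its speed limit or range.

## Robot

A 6-joint arm with a two-finger parallel gripper is mounted at the origin on a cart in front of the work surface, level with it; the furniture and walls round the work are solid. World frame = base frame: x ahead of the robot, y to its left, z up, the work surface at z = 0. Lengths are in mm, angles in rad, forces in N, time in s.
With the tool pointing down it reaches from about 275 to 975 mm from the base axis. Payload 8.4 kg.
Tool frame: the origin (TCP) lies midway between the tips of the shut fingers; the grasp point (between the pads) lies 19 mm behind it (env.pinch_z is the distance from the TCP to the grasp point, in mm); z points along the fingers, y is the line along which they close (so a half turn about z gives the same grasp; the last joint's range is limited). The gripper opens to 92 mm and grips with 3 to 60 N. Pads are 20 mm wide; open, the fingers measure 128 mm over their backs; the gripper's body (75 mm by 189 mm) begins 69 mm behind the grasp point.
Start: joints at [1.256, 0.353, 1.633, -0, 1.155, -0.002], TCP at [192.326, 594.675, 180.183] pointing down, gripper open.
Joint ranges: [-2.63, 2.63], [-0.92, 2.1], [0.06, 2.66], [-1.3, 4.44], [0, 2.69], [-3.02, 3.02]. Speed limits (rad/s): [2.22, 2.22, 2.79, 3.14, 3.14, 3.14].

## Interface

Orientations are given as a rotation vector (axis times angle).
In Python, from cell import readout, viewer, env gives the robot as it stands.
- The arm moves only by the shell command python3 -m creep 'ROWS' [OPENING]. ROWS is JSON, a list that holds one entry, the list of rows, each a list of 6 numbers: the shift along the tool's x, y, z in mm, then the turn, a rotation vector about the tool's x, y, z in rad. In form: [[[dx, dy, dz, rx, ry, rz], ...]]. A call has 1 to 20 rows; each row shifts and turns the commanded pose from where the row before left it, along the tool's axes as they then stand; what a row does not reach is not made up. A row lasts 1/8 s, in which the tool goes at most 62.5 mm and 10.7 degrees, less where a joint would pass 70% of its speed; a pose out of reach is approached as far as the arm can. A call with a gripper value outside its range is refused whole. OPENING is the finger opening in mm, from 0 to 91.9, set as the call begins (- or left out, the last holds). The fingers move at their own pace and stop on an object; the grip force is fixed at half the most. Time passes only in rows, so rows that do not move let the fingers close. It gives the time, the measured TCP pose, the force, the opening and the grip force at its end, in the units of the state.
- readout.get_state(): the state, without advancing time (a new reading comes with each control period).
- viewer.camera(name): name is "side" or "top"; returns a dict with "image" (420x560x3 uint8, red, green, blue), "range_z" (420x560 float32, mm along the optical axis (not along the pixel's ray), 0 where there is no reading), "K" (3x3 intrinsics, pixels), "R" (3x3) and "t" (3): a world point X has camera coordinates R X + t. Camera axes: x right, y down, z forward; pixel columns grow to the right and rows downward; lengths in mm; the calibration is good to about 2 mm. A picture is of the moment at which its call begins.
- env.hand_in(): hands the job in; it is judged then, once.
The state is a dict: "t": time; "joint_positions": joint angles; "joint_velocities": joint speeds; "joint_torque": joint torques, N m; "eef_pos": TCP position; "orientation": TCP orientation; "ft_force": force on the tool from outside, world axes, zero at the start; "ft_torque": the same for the moment, N m; "width": finger opening in mm; "grip_force": force on a finger pad.
Only numpy, scipy, OpenCV 4.12 (cv2) and the standard library are available. Lean on these libraries where they do the work, as an engineer would, in place of code of your own. Each camera call takes 0.05 s, during which the arm holds its last target. There are 200 camera calls.

## Working session

There is one attempt and no reset: what is moved stays moved. The work goes in short steps, Python scripts to look and compute and a shell command to move; the robot and the scene stay as the last step left them, time stands still between calls to the robot, and variables do not carry over. Pictures are saved under pics/ and viewed, at most 10 in all, crops included, and the job is handed in when it is done.

```bash
mkdir -p pics; ls
python3 - <<'E'
from cell import readout, viewer, env
import cv2,pickle
s=readout.get_state();print(s['t'],s['eef_pos'],s['orientation'],s['width'])
for n in('top','side'):
    c=viewer.camera(n);pickle.dump(c,open(n+'0.pkl','wb'));cv2.imwrite(f'pics/{n}0.png',c['image'][:,:,::-1]);print(n,c['K'],c['R'],c['t'])
E
```

```text
pics
0.0 [192.15899911 594.168783   179.47582791] [-4.89293272e-01 -3.10305545e+00  2.09784118e-03] 91.85413568276425
top [[498.51923551   0.         274.83852953]
 [  0.         498.51923551 203.76108779]
 [  0.           0.           1.        ]] [[ 0.02794633 -0.99943583  0.01862863]
 [-0.98183152 -0.03094359 -0.18721474]
 [ 0.18768555 -0.01305821 -0.98214236]] [ 148.89480818  620.83157971 1145.51416449]
side [[404.62983348   0.         278.47663097]
 [  0.         404.62983348 202.96661422]
 [  0.           0.           1.        ]] [[-0.97020768 -0.24202223  0.01105877]
 [-0.15073414  0.56726179 -0.80962539]
 [ 0.18967412 -0.78717171 -0.58684276]] [614.40038365  81.17420324 920.53223486]
```

View pics/top0.png

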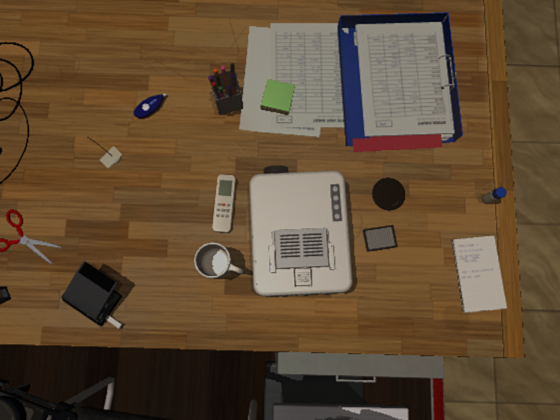

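View pics/side0.png

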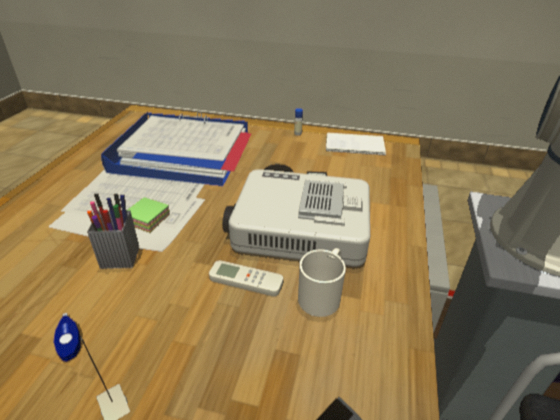

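The top view shows the projector at about (301,233), lens up, cover at (301,247) and tab at (303,277). The mug at (213,262) and remote at (224,203) are on its left, and the spare filter at (380,238) is on its right. The side view agrees: cover (322,200), tab (352,202).

```bash
cat > h.py <<'E'
import numpy as np,cv2,pickle
def cloud(c):
    v,u=np.mgrid[:420,:560];z=c['range_z'];K=c['K']
    P=np.stack([(u-K[0,2])/K[0,0]*z,(v-K[1,2])/K[1,1]*z,z],-1)
    W=(P-c['t'])@c['R'];W[z==0]=np.nan;return W
def ray(c,u,v,h):
    d=c['R'].T@np.linalg.inv(c['K'])@[u,v,1];o=-c['R'].T@c['t'];return o+d*(h-o[2])/d[2]
E
python3 - <<'E'
from h import *
for n in('top','side'):
    c=pickle.load(open(n+'0.pkl','rb'));W=cloud(c)
    box=(W[...,0]>200)&(W[...,0]<750)&(abs(W[...,1])<300)
    m=(box&(W[...,2]>70)&(W[...,2]<105)).astype(np.uint8)
    nn,l,st,ce=cv2.connectedComponentsWithStats(m)
    k=1+np.argmax(st[1:,4]);p=W[l==k]
    r=cv2.minAreaRect(p[:,:2].astype(np.float32));print(n,'proj',r,np.median(p[:,2]),cv2.boxPoints(r).round(0).tolist())
    q=p[p[:,2]>np.median(p[:,2])+13];r=cv2.minAreaRect(q[:,:2].astype(np.float32));print('cover',r,np.median(q[:,2]),np.median(q[:,:2],0))
    # heights image
c=pickle.load(open('top0.pkl','rb'));W=cloud(c)
print(np.round(W[255:296:2,285:322:4,2]).astype(int))
print(W[277,303],W[247,301])
im=np.hstack([cv2.resize(pickle.load(open(n+'0.pkl','rb'))['image'][a:b,d:e,::-1],(400,500),interpolation=2) for n,a,b,d,e in(('top',215,305,262,334),('side',165,240,295,355))])
cv2.imwrite('pics/crop1.png',im)
E
```

```text
top proj ((558.3468627929688, 109.00090789794922), (309.25762939453125, 230.14324951171875), 4.424093246459961) 82.63465411623308 [[395.0, 212.0], [413.0, -18.0], [721.0, 6.0], [704.0, 236.0]]
cover ((488.9236755371094, 110.026611328125), (126.2148666381836, 130.8201904296875), 4.093802452087402) 98.44859999586842 [506.06689925 105.68710085]
side proj ((561.234619140625, 111.57396697998047), (308.9920959472656, 231.64720153808594), 3.9766063690185547) 83.96979394213855 [[399.0, 216.0], [415.0, -15.0], [723.0, 7.0], [707.0, 238.0]]
cover ((495.6680908203125, 105.50584411621094), (119.9132308959961, 124.10636901855469), 3.8152048587799072) 99.82116873571374 [510.45988615 113.00635031]
[[                  96                   99                   97
                    99                   96                   97
                   100                   98                   98
                    98]
 [                  99                   95                   98
                    97                   98                  100
                    97                  100                
[... 3634 characters left out ...]
      85                   81
                    81                   82                   78
                    83]
 [                  81                   82                   79
                    80                   78                   78
                    77                   76                   72
                    65]
 [                   0                   40                   -3
                     1                    3                    2
                     1                    2                   -2
                    -1]]
[441.52201978  98.87079226  93.10358966] [509.43748148 104.92063576  96.76805362]<stdin>:12: RuntimeWarning: invalid value encountered in cast
```

View pics/crop1.png

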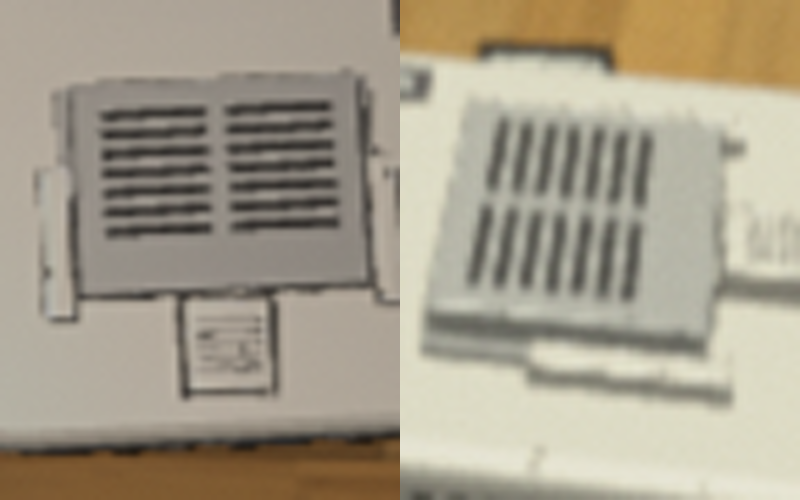

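The crop shows the cover's rear top edge from px (276.4,268.5) to (328.6,266.3) and its front edge from (274.2,230.5) to (326,228). The tab spans u 295..311.5, with its rear edge at v 285.7. I'll cast rays from these.

Run:
```python
from h import *
T=pickle.load(open('top0.pkl','rb'));S=pickle.load(open('side0.pkl','rb'))
R=lambda u,v,h:ray(T,u,v,h)[:2].round(1)
print('cover RL,RR,FL,FR',R(276.4,268.5,98),R(328.6,266.3,98),R(274.2,230.5,98),R(326,228,98))
print('tab rearL,rearR,frontL,frontR',R(295.2,285.9,93),R(311.5,285.5,93),R(294.5,269,93),R(311,268,93))
# side crop: scale 60/400,75/500
g=lambda x,y:(295+(x-400)*.15,165+y*.15)
P=lambda c:c['K']@np.c_[c['R'],c['t']]
def tri(a,b):
    X=cv2.triangulatePoints(P(T),P(S),np.array(a,float).reshape(2,1),np.array(b,float).reshape(2,1));return (X[:3]/X[3]).ravel().round(1)
print('tri cover RL',tri((276.4,268.5),g(708,340)),'FL',tri((274.2,230.5),g(430,312)),'RR',tri((328.6,266.3),g(722,130)))
W=cloud(T);a=np.radians(4.2);ex=np.array([np.cos(a),np.sin(a)]);ey=np.array([-ex[1],ex[0]])
for nm,c in(('top',T),('side',S)):
    W=cloud(c).reshape(-1,3);q=W[:,:2]-[558,109];X=q@ex;Y=q@ey
    m=(W[:,2]>95)&(W[:,2]<104)&(abs(X+40)<60)&(abs(Y)<75);print(nm,'cover',np.percentile(X[m],[1,50,99]),np.percentile(Y[m],[1,50,99]),np.median(W[m,2]))
    m=(abs(X+106)<10)&(abs(Y)<10);print('tab z',np.nanmedian(W[m,2]))
    m=(abs(X+106)<13)&(abs(Y)<45)&(W[:,2]>88.5)&(W[:,2]<96);print('tabY',np.percentile(Y[m],[5,50,95]))
```

```text
cover RL,RR,FL,FR [458.7 160.1] [467.1  41.2] [545.6 167.5] [555.   47.9]
tab rearL,rearR,frontL,frontR [421.  116.2] [423.   79.2] [459.1 118.6] [462.4  80.9]
tri cover RL [460.3 160.   93.3] FL [546.8 167.5  93. ] RR [469.2  40.6  92.7]
top cover [-92.71336868 -50.64619398  -6.76230287] [-58.09355566   0.92709547  58.78704792] 98.33168667199988
tab z 93.41630301081508
tabY [-17.88895325  -0.85530098  16.13234318]
side cover [-90.80372338 -47.62080214  -3.98903923] [-56.34775745   9.37990103  61.3173746 ] 99.78752869763939
tab z 95.220383723583
tabY [-13.42974115   7.5896791   18.53392817]
```

```bash
cat >> h.py <<'E'
from scipy.spatial.transform import Rotation as Ro
YAW=np.radians(4.2);EX=np.array([np.cos(YAW),np.sin(YAW),0]);EY=np.array([-np.sin(YAW),np.cos(YAW),0])
WALL=np.array([463.0,100.6,82.])
def go(target):
    from cell import readout
    s=readout.get_state();R=Ro.from_rotvec(s['orientation']);p=np.array(s['eef_pos'])
    Rt=Ro.from_matrix(np.c_[np.cross(EX,[0,0,-1]),EX,[0,0,-1]])
    print('t',s['t'],'pos',p.round(2),'F',np.round(s['ft_force'],2),'w',round(s['width'],1),'j',np.round(s['joint_positions'],2))
    d=p-WALL;print('proj x,y,z',d@EX-84,d@EY,p[2]);print('shift',R.inv().apply(target-p).round(2),'turn',(R.inv()*Rt).as_rotvec().round(4))
E
python3 -c "
from h import *
go(WALL-24*EX+[0,0,48])"
```

```text
t 0.1 pos [192.18 594.19 179.54] F [0.19 0.27 0.02] w 91.9 j [ 1.26  0.35  1.63 -0.    1.16 -0.  ]
proj x,y,z -317.93977559182184 512.1019968708399 179.5355148147131
shift [-387.32 -395.29   50.05] turn [-1.1000e-03  8.0000e-04  1.1847e+00]
```

```bash
python3 -m creep '[[[-27.7,-28.2,0,0,0,0],[-27.7,-28.2,0,0,0,0],[-27.7,-28.2,0,0,0,0],[-27.7,-28.2,0,0,0,0],[-27.7,-28.2,0,0,0,0],[-27.7,-28.2,0,0,0,0],[-27.7,-28.2,0,0,0,0],[-27.7,-28.2,0,0,0,0],[-27.7,-28.2,0,0,0,0],[-27.7,-28.2,0,0,0,0],[-27.7,-28.2,0,0,0,0],[-27.7,-28.2,0,0,0,0],[-27.7,-28.2,0,0,0,0],[-27.7,-28.2,0,0,0,0],[0,0,0,0,0,0]]]' 0
python3 -m creep '[[[0,0,0,0,0,0.15],[0,0,0,0,0,0.15],[0,0,0,0,0,0.15],[0,0,0,0,0,0.15],[0,0,0,0,0,0.15],[0,0,0,0,0,0.15],[0,0,0,0,0,0.15],[0,0,0,0,0,0.135],[0,0,0,0,0,0],[0,0,0,0,0,0]]]'
python3 -c "
from h import *
go(WALL-24*EX+[0,0,48])"
```

```text
t: 1.98
eef_pos: [440.4, 97.9, 180.0]
orientation: [-0.494, -3.102, 0.001]
ft_force: [-0.3, 0.4, -0.0]
width: 0.3
grip_force: 0.0
t: 3.22
eef_pos: [439.5, 100.1, 180.1]
orientation: [-2.135, -2.305, 0.0]
ft_force: [0.2, -0.3, 0.3]
width: 0.2
grip_force: 0.0
t 3.225 pos [439.54 100.1  180.12] F [ 0.24 -0.3   0.31] w 0.2 j [0.22 0.08 1.99 0.   1.08 0.14]
proj x,y,z -107.43766425601551 1.2151255925154323 180.11558626063666
shift [-1.22 -0.55 50.12] turn [-0.0002 -0.0001  0.0031]
```

```bash
python3 -m creep '[[[-1.2,0,30,0,0,0],[0,0,30,0,0,0],[0,0,16,0,0,0],[0,0,0,0,0,0],[0,0,0,0,0,0]]]'
python3 - <<'E'
from h import *
from cell import viewer
go(WALL-24*EX+[0,0,93])
a=[]
for n,r in(('top',(215,305,262,334)),('side',(150,240,300,372))):
    c=viewer.camera(n);a.append(cv2.resize(c['image'][r[0]:r[1],r[2]:r[3],::-1],(400,500),interpolation=2))
cv2.imwrite('pics/crop2.png',np.hstack(a))
E
```

```text
t: 3.85
eef_pos: [440.3, 98.7, 104.8]
orientation: [2.138, 2.302, 0.001]
ft_force: [-0.6, -0.7, -0.8]
width: 0.3
grip_force: 0.0
t 3.85 pos [440.32  98.68 104.78] F [-0.58 -0.66 -0.85] w 0.3 j [0.22 0.18 2.07 0.   0.9  0.14]
proj x,y,z -106.76351175947376 -0.25398705132262445 104.7809762598538
shift [  0.26  -1.19 -70.22] turn [ 0.0006 -0.0001  0.0007]
```

View pics/crop2.png

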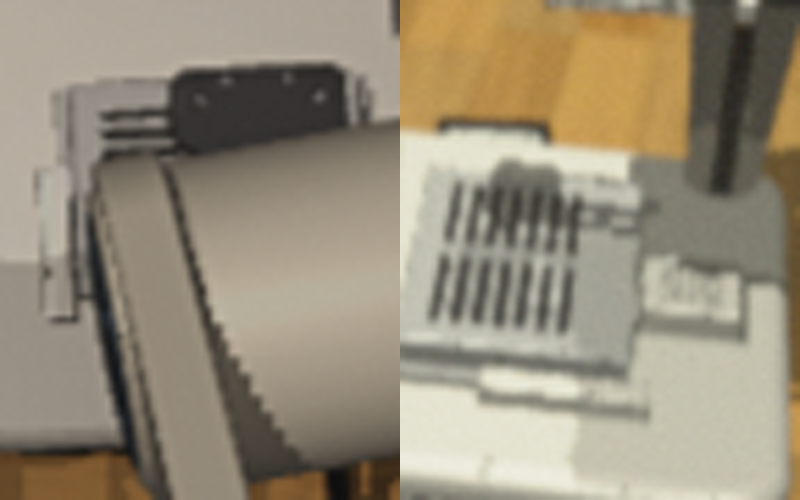

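Run:
```python
from h import *
S=pickle.load(open('side0.pkl','rb'))
def pr(X):
    q=S['K']@(S['R']@X+S['t']);q=q[:2]/q[2];return ((q-[300,150])*500/90+[400,0]).round()
A=np.array
for nm,X in(('tcp',A([440.3,98.7,104.8])),('tabc',WALL-22*EX+[0,0,11]),('tabFL',WALL-3*EX+18*EY+[0,0,11]),('tabFR',WALL-3*EX-18*EY+[0,0,11]),('tabRL',WALL-41*EX+18*EY+[0,0,11]),('tabRR',WALL-41*EX-18*EY+[0,0,11]),('wallL',WALL+60*EY+[0,0,16]),('wallR',WALL-60*EY+[0,0,16]),('tip -x',A([440.3,98.7,104.8])+18*EX),('tip+x',A([440.3,98.7,104.8])-18*EX)):print(nm,pr(X))
```

```text
tcp [708. 258.]
tabc [702. 283.]
tabFL [651. 304.]
tabFR [655. 252.]
tabRL [752. 315.]
tabRR [752. 262.]
wallL [640. 359.]
wallR [652. 183.]
tip -x [661. 253.]
tip+x [755. 263.]
```

The side crop shows the fingertip ending near (722,195), while the TCP projects to (708,258). I'll check this with the range data.

Run:
```python
from h import *
from cell import viewer
np.set_printoptions(linewidth=200,suppress=True)
c=viewer.camera('side');W=cloud(c)
d=W-WALL
print('cols u (crop)');us=range(350,372,2);print(list(us))
for v in range(172,206,2):
    print(v,[('%d,%d,%d'%(d[v,u]@EX-84,d[v,u]@EY,W[v,u,2])) if W[v,u,2]==W[v,u,2] else '-' for u in us])
cv2.imwrite('pics/crop3.png',cv2.resize(c['image'][60:260,260:460,::-1],(600,600),interpolation=2))
```

```text
cols u (crop)
[350, 352, 354, 356, 358, 360, 362, 364, 366, 368, 370]
172 ['-99,-269,2', '-92,7,168', '-96,7,169', '-100,7,169', '-104,7,170', '-107,11,173', '-111,9,171', '-115,10,173', '-119,8,172', '-149,-278,2', '-155,-282,1']
174 ['-99,-258,2', '-92,9,165', '-96,7,164', '-100,8,165', '-104,9,166', '-108,9,166', '-112,11,168', '-116,9,167', '-120,9,168', '-149,-269,1', '-154,-269,2']
176 ['-99,-246,3', '-93,7,159', '-97,8,160', '-101,7,160', '-105,9,162', '-109,9,162', '-113,7,161', '-117,9,163', '-143,-252,4', '-148,-254,4', '-154,-255,4']
178 ['-94,-106,83', '-', '-97,8,155', '-101,8,156', '-106,4,153', '-109,9,157', '-113,8,157', '-117,7,157', '-143,-248,0', '-148,-245,3', '-154,-247,2']
180 ['-94,-96,84', '-94,10,151', '-98,8,150', '-102,11,153', '-106,11,153', '-110,8,152', '-114,10,153', '-118,7,152', '-143,-236,2', '-149,-240,0', '-154,-237,2']
182 ['-95,-89,83', '-94,9,145', '-99,6,144', '-102,8,146', '-107,8,146', '-111,9,147', '-114,12,150', '-127,-93,84', '-132,-95,83', '-149,-228,1', '-154,-228,1']
184 ['-95,-77,85', '-100,-82,82', '-99,7,140', '-103,8,141', '-107,10,
[... 1049 characters left out ...]
'-127,-35,84', '-132,-40,81', '-136,-38,83', '-153,-160,1']
198 ['-96,-7,94', '-100,-7,94', '-104,-9,94', '-109,-9,94', '-113,-9,94', '-117,-10,94', '-123,-28,83', '-127,-25,85', '-131,-28,84', '-136,-30,83', '-153,-149,3']
200 ['-96,1,94', '-100,2,96', '-104,0,95', '-109,-1,94', '-113,-2,94', '-117,-1,96', '-123,-18,84', '-127,-18,85', '-131,-20,84', '-136,-26,80', '-153,-143,1']
202 ['-96,11,96', '-100,6,94', '-105,6,94', '-109,5,94', '-113,7,96', '-117,3,94', '-123,-14,82', '-127,-12,83', '-132,-15,82', '-136,-16,82', '-153,-132,2']
204 ['-96,13,93', '-100,16,95', '-105,14,94', '-109,12,94', '-113,10,93', '-117,10,93', '-123,-6,82', '-127,-7,82', '-132,-7,82', '-136,-8,83', '-153,-124,2']
```

View pics/crop3.png

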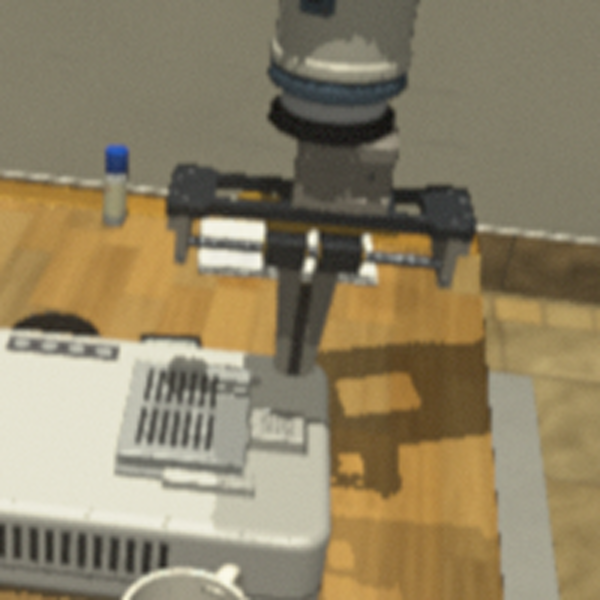

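The fingertip is centred over the tab: range gives projector x ≈ -95..-116 and y ≈ 0. But its lowest visible point is near z ≈ 138, although the measured TCP z is 105. I'll check that against the gripper body's height.

Run:
```python
from h import *
from cell import viewer
go(WALL-22*EX+[0,0,11])
for n in('side','top'):
    c=viewer.camera(n);W=cloud(c);d=W-WALL;x=d@EX-84;y=d@EY
    m=(abs(x+106)<60)&(abs(y)<12)&(W[...,2]>100)
    h,e=np.histogram(W[m][:,2],bins=np.arange(100,330,10))
    for i,k in enumerate(h):
        if k: q=m&(W[...,2]>=e[i])&(W[...,2]<e[i+1]);print(n,e[i],k,x[q].min().round(),x[q].max().round())
```

```text
t 4.0 pos [440.54  98.67 104.99] F [ 0.28 -0.12 -1.14] w 0.4 j [ 0.22  0.18  2.07 -0.    0.9   0.14]
proj x,y,z -106.53630053347422 -0.28370368598594425 104.98544314771136
shift [ 0.28  0.52 11.99] turn [ 0.0015 -0.0002  0.0001]
side 100 41 -77.0 -46.0
side 140 38 -117.0 -95.0
side 150 57 -120.0 -94.0
side 160 55 -120.0 -92.0
side 170 65 -122.0 -91.0
side 180 75 -122.0 -90.0
side 190 74 -123.0 -89.0
side 200 90 -124.0 -88.0
side 210 69 -126.0 -87.0
side 220 18 -125.0 -76.0
side 230 1 -76.0 -76.0
side 240 3 -110.0 -110.0
side 260 4 -83.0 -58.0
side 270 29 -152.0 -84.0
side 310 8 -146.0 -142.0
```

Body and fingertip both sit about 33 mm higher than the reported z, so I'll trust the cameras and contact force. Going down in guarded steps.

```bash
cat > tip.py <<'E'
from h import *
from cell import viewer
go(WALL-22*EX+[0,0,11])
c=viewer.camera('side');W=cloud(c);d=W-WALL;x=d@EX-84;y=d@EY
m=(x>-127)&(x<-86)&(y>2)&(y<14)&(W[...,2]>100)
for lo in(0,8):
    z0=np.sort(W[m][:,2])[:3].mean();q=m&(W[...,2]<z0+8+lo);print('tip z',z0.round(1),'x',x[q].min().round(1),x[q].max().round(1),'y',np.median(y[q]).round(1))
E
python3 -m creep '[[[0,0,5,0,0,0],[0,0,5,0,0,0],[0,0,0,0,0,0],[0,0,0,0,0,0]]]'; python3 tip.py
```

```text
t: 4.6
eef_pos: [439.8, 98.5, 94.1]
orientation: [-2.139, -2.301, 0.0]
ft_force: [0.2, 0.6, -0.1]
width: 0.3
grip_force: 0.0
t 4.6 pos [439.85  98.48  94.08] F [ 0.21  0.62 -0.15] w 0.3 j [0.22 0.2  2.08 0.   0.87 0.14]
proj x,y,z -107.2457751716663 -0.41895071908388026 94.07895943661356
shift [0.42 1.25 1.08] turn [-0.0003  0.     -0.0003]
tip z 130.0 x -118.7 -94.1 y 8.4
tip z 130.0 x -119.4 -92.9 y 8.5
```

```bash
python3 -m creep '[[[0,0,6,0,0,0],[0,0,6,0,0,0],[0,0,6,0,0,0],[0,0,0,0,0,0],[0,0,0,0,0,0]]]'; python3 tip.py
```

```text
t: 5.28
eef_pos: [439.9, 98.5, 76.2]
orientation: [-2.139, -2.301, 0.0]
ft_force: [-0.3, 0.1, -0.3]
width: 0.6
grip_force: 0.0
t 5.275 pos [439.92  98.5   76.16] F [-0.28  0.14 -0.32] w 0.6 j [ 0.22  0.23  2.09 -0.    0.83  0.14]
proj x,y,z -107.17557062836482 -0.40127089185567955 76.15500544827779
shift [  0.4    1.17 -16.85] turn [-0.0001  0.     -0.0003]
tip z 111.7 x -119.1 -94.1 y 8.1
tip z 111.7 x -120.1 -92.9 y 8.0
```

```bash
python3 -m creep '[[[0,0,6,0,0,0],[0,0,5,0,0,0],[0,0,0,0,0,0],[0,0,0,0,0,0]]]' |grep -E 'eef|force'; python3 -m creep '[[[0,0,3,0,0,0],[0,0,0,0,0,0],[0,0,0,0,0,0]]]'|grep -E 'eef|force';  python3 tip.py
```

```text
eef_pos: [439.9, 98.5, 65.1]
ft_force: [0.9, 0.2, -0.0]
grip_force: 0.0
eef_pos: [439.9, 98.5, 62.2]
ft_force: [0.1, 0.1, -0.2]
grip_force: 0.0
t 6.2 pos [439.89  98.5   62.19] F [ 0.09  0.09 -0.24] w 0.3 j [ 0.22  0.25  2.1  -0.    0.79  0.14]
proj x,y,z -107.19735022946544 -0.4031005670629808 62.187868940679074
shift [  0.4    1.2  -30.81] turn [-0.      0.     -0.0003]
tip z 100.6 x -118.9 -93.0 y 8.0
tip z 100.6 x -119.8 -93.0 y 8.3
```

```bash
for i in 1; do python3 -m creep '[[[0,0,2,0,0,0],[0,0,0,0,0,0],[0,0,0,0,0,0]]]'|grep -E 'eef|ft_f'; python3 -m creep '[[[0,0,2,0,0,0],[0,0,0,0,0,0],[0,0,0,0,0,0]]]'|grep -E 'eef|ft_f'; done
python3 - <<'E'
from cell import readout
print(readout.get_state()['joint_torque'])
E
```

```text
eef_pos: [439.9, 98.5, 60.2]
ft_force: [-0.1, 0.1, -0.3]
eef_pos: [440.1, 98.5, 58.3]
ft_force: [0.2, 0.4, 2.5]
[ 1.66582045e-04 -4.14543307e+01 -2.31367868e+01  5.51288668e-02
 -7.42836460e-02  2.00886211e-05]
```

```bash
python3 -m creep '[[[0,0,2,0,0,0],[0,0,2,0,0,0],[0,0,1,0,0,0],[0,0,0,0,0,0],[0,0,0,0,0,0]]]'|grep -E 'eef|ft_f';python3 -m creep '[[[0,0,1,0,0,0],[0,0,0,0,0,0],[0,0,0,0,0,0]]]'|grep -E 'eef|ft_f';python3 -m creep '[[[0,0,1,0,0,0],[0,0,0,0,0,0],[0,0,0,0,0,0]]]'|grep -E 'eef|ft_f'; python3 -m creep '[[[0,0,0.5,0,0,0],[0,0,0,0,0,0],[0,0,0,0,0,0]]]'|grep -E 'eef|ft_f'
```

```text
eef_pos: [440.1, 98.5, 53.2]
ft_force: [-1.0, 0.1, 5.9]
eef_pos: [440.1, 98.6, 52.2]
ft_force: [-1.0, -0.5, 5.7]
eef_pos: [440.1, 98.5, 51.8]
ft_force: [-3.8, 0.0, 15.3]
eef_pos: [440.1, 98.6, 51.7]
ft_force: [-5.2, -1.7, 23.6]
```

Contact at 58.5 and the stop at 51.8, so the full 7 mm is in. I'll ease the load slightly and push ahead.

```bash
python3 -m creep '[[[0,0,-0.8,0,0,0],[0,0,0,0,0,0],[0,2,0,0,0,0],[0,2,0,0,0,0],[0,2,0,0,0,0],[0,2,0,0,0,0],[0,0,0,0,0,0]]]'|grep -E 't:|eef|ft_f';python3 -m creep '[[[0,2,0,0,0,0],[0,2,0,0,0,0],[0,2,0,0,0,0],[0,2,0,0,0,0],[0,0,0,0,0,0]]]'|grep -E 't:|eef|ft_f'; python3 tip.py | head -2
```

```text
t: 9.62
eef_pos: [439.9, 98.4, 51.5]
ft_force: [-28.6, 0.1, 44.7]
t: 10.25
eef_pos: [439.9, 98.3, 51.3]
ft_force: [-54.1, 1.5, 74.5]
t 10.25 pos [439.92  98.28  51.27] F [-54.07   1.52  74.5 ] w 0.0 j [0.21 0.28 2.08 0.   0.8  0.14]
proj x,y,z -107.19146388889457 -0.626590805075786 51.26754082535794
```

The tip is stuck and the forces are rising. Backing off at once, then looking.

```bash
python3 -m creep '[[[0,-4,0,0,0,0],[0,-4,0,0,0,0],[0,-4,0,0,0,0],[0,-4,0,0,0,0],[0,0,0,0,0,0]]]'|grep -E 't:|eef|ft_f|ori';python3 -m creep '[[[0,0,-1,0,0,0],[0,0,0,0,0,0]]]'|grep -E 't:|eef|ft_f|ori'
python3 - <<'E'
from h import *
from cell import viewer
c=viewer.camera('side');cv2.imwrite('pics/crop4.png',cv2.resize(c['image'][100:250,270:420,::-1],(600,600),interpolation=2))
E
```

```text
t: 10.92
eef_pos: [440.2, 98.6, 51.9]
orientation: [2.138, 2.301, 0.001]
ft_force: [-0.7, 0.1, 9.9]
t: 11.18
eef_pos: [440.2, 98.6, 52.7]
orientation: [2.139, 2.301, 0.001]
ft_force: [-0.8, 0.3, 5.5]
```

View pics/crop4.png

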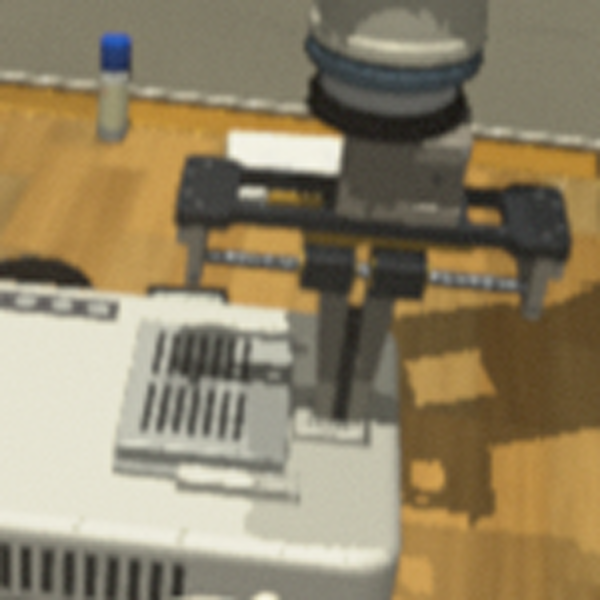

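The tip sits on the tab, clear of the wall. Pressed hard on the stop, friction locked it. I'll now push while holding the tab only on its spring, about 6 mm in.

```bash
python3 -m creep '[[[0,1.5,0,0,0,0],[0,1.5,0,0,0,0],[0,1.5,0,0,0,0],[0,0,0,0,0,0]]]'|grep -E 't:|eef|ft_f'
```

```text
t: 11.72
eef_pos: [442.6, 98.5, 52.0]
ft_force: [-4.1, -0.4, 5.3]
```

```bash
python3 -m creep '[[[0,1.5,-0.5,0,0,0],[0,1.5,0,0,0,0],[0,1.5,0,0,0,0],[0,0,0,0,0,0]]]'|grep -E 't:|eef|ft_f'
```

```text
t: 12.22
eef_pos: [447.2, 98.9, 52.5]
ft_force: [-3.4, -0.4, 5.0]
```

```bash
python3 -m creep '[[[0,1.5,0,0,0,0],[0,1.5,0,0,0,0],[0,1.5,0,0,0,0],[0,0,0,0,0,0]]]'|grep -E 't:|eef|ft_f';python3 -m creep '[[[0,1.5,0,0,0,0],[0,1.5,0,0,0,0],[0,1.5,0,0,0,0],[0,0,0,0,0,0]]]'|grep -E 't:|eef|ft_f'
```

```text
t: 12.72
eef_pos: [451.7, 99.2, 52.5]
ft_force: [-3.7, -0.7, 5.7]
t: 13.22
eef_pos: [455.9, 99.5, 52.4]
ft_force: [-4.5, -1.2, 6.0]
```

```bash
cat > cov.py <<'E'
from h import *
from cell import viewer
go(WALL)
c=viewer.camera('side');W=cloud(c);d=W-WALL;x=d@EX-84;y=d@EY
m=(W[...,2]>95)&(W[...,2]<105)&(y>20)&(y<62)&(x>-100)&(x<120)
print('cover x',np.percentile(x[m],[1,50,99]).round(1))
m=(W[...,2]>70)&(W[...,2]<92)&(y>40)&(y<130)&(x>-200)&(x<200);r=cv2.minAreaRect(W[m][:,:2].astype(np.float32))
print('proj x',np.percentile(x[m],[1,50,99]).round(1))
E
python3 cov.py
```

```text
t 13.225 pos [455.88  99.5   52.43] F [-4.52 -1.21  6.  ] w 0.2 j [0.21 0.29 2.07 0.   0.78 0.14]
proj x,y,z -91.18012894197611 -0.5781888266871243 52.427893788468246
shift [  0.57   7.07 -29.6 ] turn [-0.0038  0.0003 -0.0005]
cover x [-75.9 -33.8   9.7]
proj x [-135.8    8.4  158.5]
```

```bash
python3 -m creep '[[[0,1.5,0,0,0,0],[0,1.5,0,0,0,0],[0,1.5,0,0,0,0],[0,1.5,0,0,0,0],[0,0,0,0,0,0]]]'|grep -E 't:|eef|ft_f';python3 -m creep '[[[0,1.5,0,0,0,0],[0,1.5,0,0,0,0],[0,1.5,0,0,0,0],[0,1.5,0,0,0,0],[0,0,0,0,0,0]]]'|grep -E 't:|eef|ft_f'; python3 cov.py
```

```text
t: 13.9
eef_pos: [461.8, 99.9, 52.4]
ft_force: [-6.1, -0.7, 5.4]
t: 14.52
eef_pos: [467.7, 100.4, 52.4]
ft_force: [-5.3, -0.3, 6.3]
t 14.525 pos [467.7  100.37  52.42] F [-5.26 -0.3   6.35] w 0.6 j [0.21 0.3  2.05 0.   0.79 0.14]
proj x,y,z -79.32634059299926 -0.5787873754255697 52.415471632196166
shift [  0.57  -4.79 -29.57] turn [-0.004   0.0004 -0.0004]
cover x [-63.9 -21.9  21.6]
proj x [-135.8    7.6  158.6]
```

```bash
python3 -m creep '[[[0,2,0,0,0,0],[0,2,0,0,0,0],[0,2,0,0,0,0],[0,2,0,0,0,0],[0,2,0,0,0,0],[0,3,0,0,0,0],[0,3,0,0,0,0],[0,0,0,0,0,0]]]'|grep -E 't:|eef|ft_f';python3 cov.py
```

```text
t: 15.58
eef_pos: [484.2, 101.6, 52.4]
ft_force: [-3.4, -1.4, 4.2]
t 15.575 pos [484.23 101.61  52.43] F [-3.41 -1.42  4.2 ] w 0.4 j [0.2  0.33 2.01 0.   0.8  0.13]
proj x,y,z -62.75017331718047 -0.543583935362599 52.434927581707484
shift [  0.53 -21.34 -29.5 ] turn [-0.0031  0.0003 -0.0004]
cover x [-47.3  -5.   38.4]
proj x [-135.8    5.2  158.9]
```

```bash
python3 -m creep '[[[0,3,0,0,0,0],[0,3,0,0,0,0],[0,3,0,0,0,0],[0,3,0,0,0,0],[0,0,0,0,0,0]]]'|grep -E 't:|eef|ft_f';python3 -m creep '[[[0,3,0,0,0,0],[0,3,0,0,0,0],[0,3,0,0,0,0],[0,3,0,0,0,0],[0,0,0,0,0,0]]]'|grep -E 't:|eef|ft_f';python3 cov.py
```

```text
t: 16.25
eef_pos: [498.2, 102.8, 52.9]
ft_force: [-0.2, -0.2, -0.2]
t: 16.88
eef_pos: [510.1, 103.7, 53.0]
ft_force: [0.2, -1.1, -0.1]
t 16.875 pos [510.12 103.67  53.03] F [ 0.22 -1.12 -0.05] w 0.5 j [0.2  0.36 1.96 0.   0.82 0.12]
proj x,y,z -36.78099628502572 -0.38680624493898685 53.028445889722875
shift [  0.37 -47.21 -28.99] turn [ 0.0004 -0.     -0.0003]
cover x [-21.7  21.3  64.3]
proj x [-135.9    2.7  160. ]
```

```bash
python3 -m creep '[[[0,3,0,0,0,0],[0,3,0,0,0,0],[0,3,0,0,0,0],[0,3,0,0,0,0],[0,3,0,0,0,0],[0,3,0,0,0,0],[0,3,0,0,0,0],[0,3,0,0,0,0],[0,3,0,0,0,0],[0,2,0,0,0,0],[0,1,0,0,0,0],[0,0,0,0,0,0]]]'|grep -E 't:|eef|ft_f';python3 cov.py
```

```text
t: 18.42
eef_pos: [539.7, 105.8, 53.0]
ft_force: [0.7, -0.7, -0.1]
t 18.425 pos [539.74 105.8   53.01] F [ 0.73 -0.67 -0.11] w 0.9 j [ 0.19  0.4   1.9  -0.    0.85  0.12]
proj x,y,z -7.083520592956631 -0.43263127615605423 53.01027963023609
shift [  0.41 -76.91 -29.  ] turn [ 0.0002 -0.     -0.0003]
cover x [ 7.4 50.4 93.9]
proj x [-135.9    0.3  159.6]
```

Cover moved about 87 mm. Back off 10 mm, then up and away for a clear look.

```bash
python3 -m creep '[[[0,-3,0,0,0,0],[0,-7,0,0,0,0],[0,0,-10,0,0,0],[0,0,-30,0,0,0],[0,0,-40,0,0,0],[0,0,-40,0,0,0],[45,0,0,0,0,0],[45,0,0,0,0,0],[45,0,0,0,0,0],[45,0,0,0,0,0],[45,0,0,0,0,0],[45,0,0,0,0,0],[0,0,0,0,0,0]]]'|grep -E 't:|eef|ft_f'
python3 - <<'E'
from h import *
from cell import viewer
a=[]
c=viewer.camera('top');W=cloud(c);d=W-WALL;x=d@EX-84;y=d@EY
m=(W[...,2]>94)&(W[...,2]<104)&(abs(y)<70)&(x>-80)&(x<120);r=cv2.minAreaRect(np.c_[x[m],y[m]].astype(np.float32));print('cover',r,np.median(W[m][:,2]))
for s in(-1,1):
    q=m&(s*(x-45)>25);print(np.median(W[q][:,2]))
t=(abs(x+106)<12)&(abs(y)<12);print('tab z',np.nanmedian(W[t][:,2]))
w=(abs(x+48)<25)&(abs(y)<30);print('well z',np.nanmedian(W[w][:,2]))
a=[cv2.resize(c['image'][155:305,200:400,::-1],(400,300),interpolation=2)]
c=viewer.camera('side');a.append(cv2.resize(c['image'][140:320,200:440,::-1],(400,300),interpolation=2));cv2.imwrite('pics/end.png',np.hstack(a))
E
```

```text
t: 20.1
eef_pos: [509.5, 377.1, 173.5]
ft_force: [0.9, -0.3, 0.6]
cover ((6.7731170654296875, 0.25324249267578125), (139.279541015625, 171.52267456054688), 89.97750854492188) 98.0552781552476
97.92575951394912
98.09142839394588
tab z 93.90482366620405
well z 72.16865717007688
```

View pics/end.png

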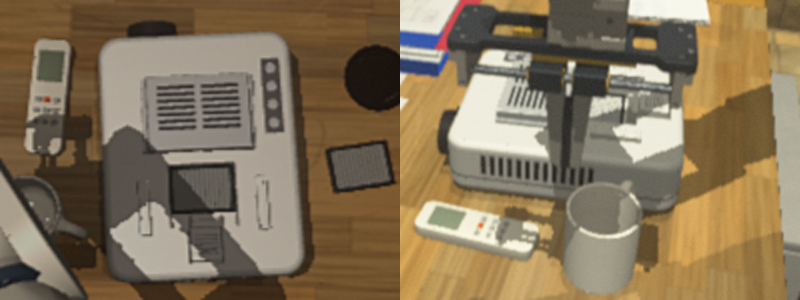

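The picture shows the filter fully uncovered at (202,188) in the left half. The cover lies flat ahead of it at (200,112), the tab is back out (z 94), and the mug, remote and spare filter haven't moved.

```bash
python3 -c "
from cell import env
print(env.hand_in())"
```

```text
the job is handed in; nothing more can be done
None
```

The job is handed in: the cover was pushed about 87 mm ahead and lies flat, the old filter is uncovered and the tab sprang back out, but my first push stuck on the tab at its stop and the wrist force reached about 92 N (limit 120) before I backed off.

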